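# Load a jack-block magazine in dispensing order

## Task

Load the small aluminium gravity-feed magazine on the bench so that the blue jack block comes out first and the yellow one next: let the blue block down through the open top so that it drops flat onto the magazine's floor, then the yellow block the same way so that it lies flat on top of the blue one, both still terminals up. Leave the white jack block where it is.

Things in the scene. Friction and masses are not known exactly. Their poses are not given: they have to be found in the camera images.
- magazine: Fixed aluminium open-topped well on a 110x130x8 base. Origin: underside centre, bench height; exit faces -x. Inside 60 (x) by 82 (y), walls 4, floor at z 8, rim at z 92. Front and rear walls have a 42 wide central finger slot open at the top, down to z 20 (rear) and into the exit (front: full-width gap z 14 to 44). Blocks lie lengthwise along y, either way round; undersides at z 8, then 36. All mm.
- blue_block: Blue plastic jack block, 40 x 64 x 28 mm (x, y, z), about 80 g, loose, flat on the bench. Four black jack openings on one long side (-x), small black terminals on top. Origin: centre of its underside; x across the 40 mm width, y along the 64 mm length, z up. Grip it across the width. Goes in first, at the bottom.
- yellow_block: Yellow plastic jack block, 40 x 64 x 28 mm (x, y, z), about 80 g, loose, flat on the bench. Four black jack openings on one long side (-x), small black terminals on top. Origin: centre of its underside; x across the 40 mm width, y along the 64 mm length, z up. Grip it across the width. Goes in second, on the blue one.
- white_block: White plastic jack block, 40 x 64 x 28 mm (x, y, z), about 80 g, loose, flat on the bench. Four black jack openings on one long side (-x), small black terminals on top. Origin: centre of its underside; x across the 40 mm width, y along the 64 mm length, z up. Grip it across the width. Not needed: it stays where it lies.
Things that resemble listed ones, but are neither listed nor needed, are in the scene too. There is more than one size of the yellow_block; the one meant has the size given above. Several things have the shape of the magazine; the one meant has the colours described above.

How it is judged:
By the outcome, as a careful person would: the job done as asked, in the order asked, and still so for the second after the job is handed in, with the robot touching nothing.
It also fails if it takes over 56 s, if anything falls off the work surface, if the arm or the gripper's body presses on something with over 40 N, if the wrist force passes 120 N, or if a joint passes its speed limit or range.

## Robot

A 6-joint arm with a two-finger parallel gripper is mounted at the origin on the work surface. World frame = base frame: x ahead of the robot, y to its left, z up, the work surface at z = 0. Lengths are in mm, angles in rad, forces in N, time in s.
With the tool pointing down it reaches from about 275 to 1000 mm from the base axis. Payload 8.4 kg.
Tool frame: the origin (TCP) lies midway between the tips of the shut fingers; the grasp point (between the pads) lies r.grasp_offset behind it (r.grasp_offset is the distance from the TCP to the grasp point, in mm); z points along the fingers, y is the direction in which the jaws open and shut (so a half turn about z gives the same grasp; the last joint's range is limited). The gripper opens to 85 mm and grips with 20 to 120 N. Pads are 22 mm wide; open, the fingers measure 114 mm over their backs; the gripper's body (76 mm by 85 mm) begins 54 mm behind the grasp point. The pads swing forward as they close: fully open they stand 13 mm farther back than shut.
Start: joints at [1.22, 0.353, 1.633, -0, 1.155, -0.002], TCP at [213.605, 587.367, 194.481] pointing down, gripper open.
Joint ranges: [-2.63, 2.63], [-0.92, 2.1], [0.06, 2.66], [-1.3, 4.44], [0, 2.69], [-3.02, 3.02]. Speed limits (rad/s): [2.22, 2.22, 2.79, 3.14, 3.14, 3.14].

## Interface

Orientations are given as [roll, pitch, yaw] about the fixed x, y, z axes, in that order (R = Rz(yaw) Ry(pitch) Rx(roll)).
In Python, from rig import r gives the robot as it stands.
- The arm moves only by the tool jog_arm, never from a script. Its argument "series" is a list that holds one entry, the list of rows, each a list of 7 numbers: the shift along the tool's x, y, z in cm, then the turn, a rotation vector about the tool's x, y, z in degrees, then the finger opening in cm, from 0 to 8.54. A call has 1 to 5 rows; each row is the pose to reach, as a shift and turn from the pose commanded when the call began, along the tool's axes at that moment; what a row does not reach only later rows make up. A row lasts 1/8 s, in which the tool goes at most 62.5 mm and 10.7 degrees, less where a joint would pass 70% of its speed; a pose out of reach is approached as far as the arm can. A call with a gripper value outside its range is refused whole. The fingers move at their own pace and stop on an object; "newtons" is the grip in N (left out, the last holds). Time passes only in rows, so rows that repeat a pose let the fingers close. It gives the time, the measured TCP pose, the force and the opening at its end, in the units of the state.
- r.sense(): the state, without advancing time (a new reading comes with each control period).
- r.grab_frame(name): name is "side" or "top" or "wrist"; returns the picture (420x560x3 uint8, red, green, blue); there is no depth.
- r.calibration(name): a dict with "mtx" (3x3 intrinsics, pixels), "dist" ([k1, k2, p1, p2, k3] as OpenCV has them; the pictures are not rectified), "origin" and "attitude" of the camera in the world; the wrist camera has in their place "T_tool_cam" (4x4, takes a point from camera to tool coordinates, whose origin is the TCP and whose axes are the flange's). Camera axes: x right, y down, z forward; pixel columns grow to the right and rows downward; lengths in mm; the calibration is good to about 2 mm. A picture is of the moment at which its call begins: read the wrist's pose just before it. calibration takes no time and is no camera call.
- r.sign_off(): hands the job in, once; it reports no verdict.
The state is a dict: "clock": time; "qpos": joint angles; "qvel": joint speeds; "joint_efforts": joint torques, N m; "eef_pos": TCP position; "tcp_rot": TCP orientation; "contact_force": force on the tool from outside, world axes, zero at the start; "wrist_torque": the same for the moment, N m; "opening": opening from 0.0 (shut) to 1.0 (fully open).
Only numpy, scipy, OpenCV 4.12 (cv2) and the standard library are available. Lean on these libraries where they do the work, as an engineer would, in place of code of your own. Each camera call takes 0.05 s, during which the arm holds its last target.

## Working session

There is one attempt and no reset: what is moved stays moved. The work goes in short steps, Python scripts to look and compute and a tool call to move; the robot and the scene stay as the last step left them, time stands still between calls to the robot, and variables do not carry over. Pictures are saved under pics/ and viewed, and the job is handed in when it is done.

Besides the shell and the picture viewer there is one more tool, called after "Call:" in YAML: its name, and indented under it one key for each argument. jog_arm: Moves the arm, as the interface text tells. Its arguments: {"type":"object","properties":{"series":{"type":"array","items":{"type":"array","items":{"type":"array","items":{"type":"number"}}}},"newtons":{"type":"number"}},"required":["series"]}

```bash
mkdir -p pics; ls; python3 - <<'E'
from rig import r
import cv2
print(r.sense()); print(r.grasp_offset)
for n in ["side","top","wrist"]:
    im=r.grab_frame(n); cv2.imwrite(f"pics/{n}0.png",im[:,:,::-1]); print(n,r.calibration(n))
E
```

```text
pics
{'clock': 0.0, 'qpos': array([ 1.21958864e+00,  3.53671881e-01,  1.63411902e+00,  1.38535391e-05,
        1.15522021e+00, -2.41228956e-03]), 'qvel': array([-0.0004022 , -0.00204747,  0.00256635,  0.00034436,  0.00031653,
        0.00049881]), 'joint_efforts': array([-2.93056568e-03, -6.05255842e+01, -3.42060077e+01, -1.47140872e-04,
        9.57720535e-03, -5.05745078e-06]), 'eef_pos': array([213.42486137, 586.86912063, 193.75337204]), 'tcp_rot': array([-3.14017423e+00, -1.60881231e-05,  2.79279164e+00]), 'contact_force': array([-0.33041916,  0.23977699,  0.36796491]), 'wrist_torque': array([ 0.0415661 , -0.04252182, -0.03186961]), 'opening': 0.9956570250875268}
18.700000000000003
side {'mtx': array([[532.75556791,   0.        , 283.01585853],
       [  0.        , 532.75556791, 200.78612046],
       [  0.        ,   0.        ,   1.        ]]), 'dist': array([-0.0871342,  0.       ,  0.       ,  0.       ,  0.       ]), 'origin': array([  62.95554042, -965.80886949,  717.44307348]), 'attitude': array([-2.10913657,  0.00879362, -0.47733925])}
top {'mtx': array([[424.7723637 ,   
[... 243 characters left out ...]
,    5.49886318, 1002.17393919]), 'attitude': array([-3.08803153,  0.01803674, -1.54226813])}
wrist {'mtx': array([[376.75020073,   0.        , 282.38285037],
       [  0.        , 376.75020073, 215.33927085],
       [  0.        ,   0.        ,   1.        ]]), 'dist': array([-0.08651601,  0.        ,  0.        ,  0.        ,  0.        ]), 'T_tool_cam': array([[-3.08762174e-04, -9.64902786e-01, -2.62607155e-01,
         6.47132700e+01],
       [ 9.99999136e-01,  3.77043722e-05, -1.31429382e-03,
         7.12673571e-01],
       [ 1.27806721e-03, -2.62607334e-01,  9.64901941e-01,
        -1.80317312e+02],
       [ 0.00000000e+00,  0.00000000e+00,  0.00000000e+00,
         1.00000000e+00]])}
```

View pics/side0.png

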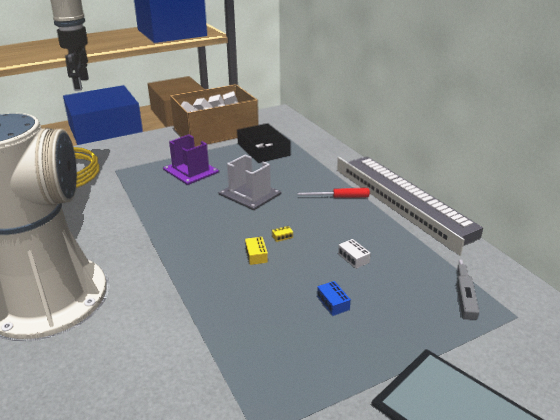

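View pics/top0.png

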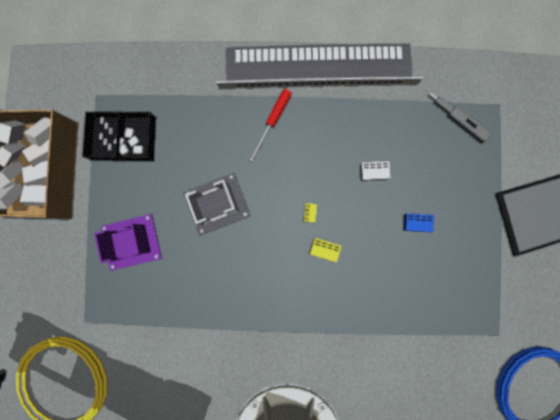

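View pics/wrist0.png

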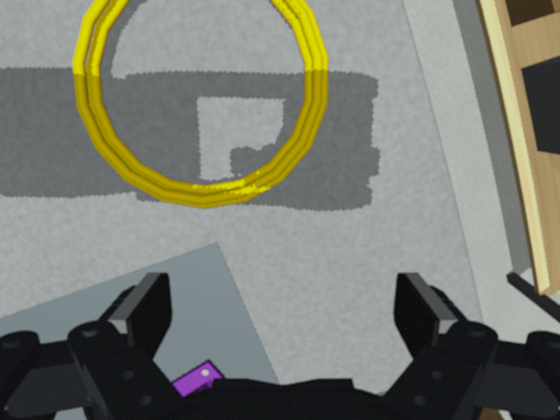

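```bash
cat > h.py <<'E'
import numpy as np, cv2
from scipy.spatial.transform import Rotation as R
from rig import r
def cam(n, s=None):
    c=r.calibration(n)
    if n=="wrist":
        T=np.eye(4); T[:3,:3]=R.from_euler('xyz',s['tcp_rot']).as_matrix(); T[:3,3]=s['eef_pos']
        M=T@c['T_tool_cam']; return c['mtx'],c['dist'],M[:3,:3],M[:3,3]
    return c['mtx'],c['dist'],R.from_euler('xyz',c['attitude']).as_matrix(),np.array(c['origin'])
def ray(px,C):
    K,d,Rm,o=C
    u=cv2.undistortPoints(np.asarray(px,float).reshape(-1,1,2),K,d).reshape(-1,2)
    return np.c_[u,np.ones(len(u))]@Rm.T
def plane(px,C,z):
    v=ray(px,C); o=C[3]; return o+v*((z-o[2])/v[:,2])[:,None]
def proj(P,C):
    K,d,Rm,o=C
    rv=cv2.Rodrigues(Rm.T)[0]; return cv2.projectPoints(np.asarray(P,float).reshape(-1,1,3),rv,-Rm.T@o,K,d)[0].reshape(-1,2)
HSV={'blue':((105,130,60),(128,255,255)),'yellow':((22,120,90),(36,255,255)),'white':((0,0,185),(180,50,255))}
def blobs(im,col,mn=60):
    h=cv2.cvtColor(im,cv2.COLOR_RGB2HSV); m=cv2.inRange(h,*map(np.array,HSV[col]))
    m=cv2.morphologyEx(m,cv2.MORPH_CLOSE,np.ones((5,5)))
    return [c for c in cv2.findContours(m,cv2.RETR_EXTERNAL,cv2.CHAIN_APPROX_NONE)[0] if cv2.contourArea(c)>mn]
def crop(im,x0,y0,x1,y1,k,fn):
    cv2.imwrite(fn,cv2.resize(im[y0:y1,x0:x1,::-1],None,fx=k,fy=k,interpolation=cv2.INTER_CUBIC))
def rect(c,C,z):
    p=plane(c.reshape(-1,2),C,z)[:,:2].astype(np.float32); (x,y),(w,h),a=cv2.minAreaRect(p)
    if w<h: w,h=h,w; a+=90
    return round(x,1),round(y,1),round(w,1),round(h,1),'long axis deg',round(a%180,1)
E
python3 - <<'E'
from h import *
im=r.grab_frame("top"); C=cam("top")
for col in HSV:
    for c in blobs(im,col):
        b=cv2.boundingRect(c)
        if 100<b[0]<480 and 80<b[1]<330: print(col,b,rect(c,C,14))
crop(im,90,140,450,280,2.2,"pics/c0.png")
crop(im,170,160,260,245,7,"pics/c1.png")
# purple/grey magazine check
E
```

```text
blue (404, 214, 30, 18) (514.6, -293.2, 69.3, 39.8, 'long axis deg', 91.4)
yellow (310, 239, 31, 23) (445.8, -75.5, 64.8, 39.0, 'long axis deg', 74.5)
yellow (304, 204, 13, 18) (531.5, -38.1, 41.2, 25.7, 'long axis deg', 175.2)
white (363, 162, 27, 17) (635.4, -190.2, 62.0, 37.1, 'long axis deg', 94.9)
white (126, 129, 15, 23) (692.5, 390.8, 64.0, 17.4, 'long axis deg', 30.0)
```

View pics/c0.png

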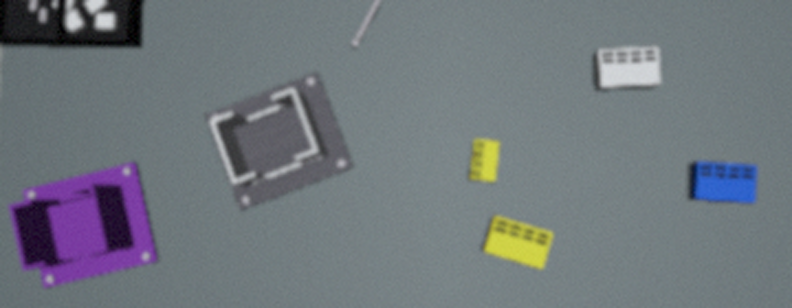

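View pics/c1.png

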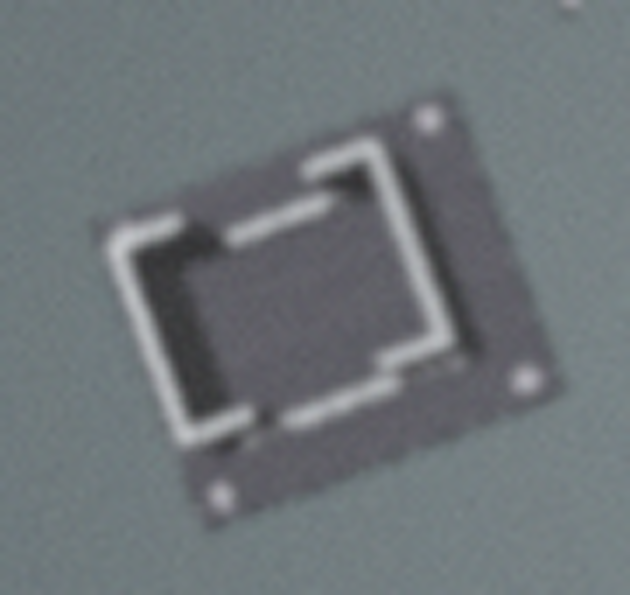

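```bash
cat >> h.py <<'E'
E
python3 - <<'E'
from h import *
C=cam("top"); im=r.grab_frame("top"); g=cv2.cvtColor(im,cv2.COLOR_RGB2GRAY)
k=lambda L: np.array(L)/7+np.array([170,160])-0.43
rim=k([(108,240),(375,137),(457,340),(183,447)])
p=plane(rim,C,92)[:,:2]; print(p.round(1)); print('c',p.mean(0), 'edges',[np.linalg.norm(p[i]-p[i-1]).round(1) for i in range(4)])
d=p[0]-p[1]+p[3]-p[2]; print('long ang',np.degrees(np.arctan2(d[1],d[0])))
m=np.zeros_like(g); sub=g[170:230,180:240]; m[170:230,180:240]=(sub>150)
ys,xs=np.nonzero(m); q=plane(np.c_[xs,ys],C,92)[:,:2].astype(np.float32)
base=k([(95,222),(450,92),(562,390),(210,530)])
b=plane(base,C,8)[:,:2]; print('base',b.round(1),b.mean(0),[np.linalg.norm(b[i]-b[i-1]).round(1) for i in range(4)]); d=b[0]-b[1]+b[3]-b[2]; print(np.degrees(np.arctan2(d[1],d[0])))
# check in side view
c=(p.mean(0)+b.mean(0))/2; a=np.arctan2(d[1],d[0]); L=np.array([np.cos(a),np.sin(a)]); W=np.array([L[1],-L[0]])
S=cam("side"); s=r.grab_frame("side"); 
s=cv2.resize(s[130:230,190:310],None,fx=6,fy=6,interpolation=cv2.INTER_CUBIC)
for hw,hl,z in((34,45,92),(55,65,8),(55,65,0),(30,41,8)):
    P=[[*(c+W*i*hw+L*j*hl),z] for i,j in((1,1),(1,-1),(-1,-1),(-1,1))]
    cv2.polylines(s,[((proj(P,S)-[190,130]+.5)*6).astype(int)],True,(255,0,0),1)
cv2.imwrite("pics/s1.png",s[:,:,::-1])
E
```

```text
[[560.9 236.8]
 [595.  154.5]
 [532.9 126.8]
 [497.5 210.7]]
c [546.5542366  182.17937305] edges [np.float64(68.6), np.float64(89.1), np.float64(68.0), np.float64(91.1)]
long ang 112.69204752937124
base [[573.2 262.9]
 [620.4 143.3]
 [520.8 102.1]
 [470.3 219.4]] [546.18687872 181.90536812] [np.float64(111.7), np.float64(128.5), np.float64(107.7), np.float64(127.7)]
112.40250737649728
```

View pics/s1.png

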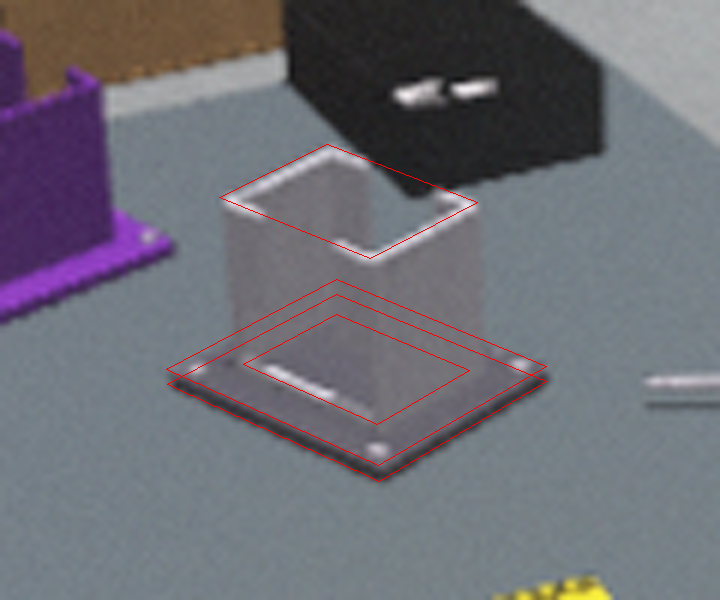

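```bash
cat > go.py <<'E'
import sys
from h import *
x,y,z,yaw=map(float,sys.argv[1:5])
s=r.sense(); A=R.from_euler('xyz',s['tcp_rot']); B=R.from_euler('xyz',[np.pi,0,np.radians(yaw)])
B2=R.from_euler('xyz',[np.pi,0,np.radians(yaw+180)])
d=(A.inv().apply(np.array([x,y,z])-s['eef_pos'])/10).round(2); rv=np.degrees((A.inv()*B).as_rotvec()).round(1)
print('t',round(s['clock'],2),'pos',s['eef_pos'].round(1),'rot',np.degrees(s['tcp_rot']).round(1),'q',s['qpos'].round(2),'F',s['contact_force'].round(1),'open',round(s['opening'],3))
print('shift cm',d.tolist(),'rotvec',rv.tolist())
E
python3 go.py 514 -293 190 91.4; python3 go.py 480 300 190 120
```

```text
t 0.3 pos [213.5 587.2 194.2] rot [-180.   -0.  160.] q [ 1.22  0.35  1.63  0.    1.16 -0.  ] F [-0.8 -0.   0.1] open 1.003
shift cm [-58.32, -72.45, 0.46] rotvec [-0.0, 0.0, 68.6]
t 0.3 pos [213.5 587.2 194.2] rot [-180.   -0.  160.] q [ 1.22  0.35  1.63  0.    1.16 -0.  ] F [-0.8 -0.   0.1] open 1.003
shift cm [-34.86, -17.88, 0.43] rotvec [-0.0, 0.0, 40.0]
```

Call:
jog_arm:
  series:
    - [[-58.3, -72.4, 0, 0, 0, 68.6, 8.5], [-58.3, -72.4, 0, 0, 0, 68.6, 8.5], [-58.3, -72.4, 0, 0, 0, 68.6, 8.5], [-58.3, -72.4, 0, 0, 0, 68.6, 8.5], [-58.3, -72.4, 0, 0, 0, 68.6, 8.5]]

```text
clock: 0.92
eef_pos: [315.0, 289.9, 194.7]
tcp_rot: [3.141, -0.0, 1.85]
contact_force: [-0.1, -0.1, 0.7]
opening: 0.997
```

```bash
python3 go.py 514 -293 130 91.4
```

```text
t 0.93 pos [315.  289.9 194.7] rot [180.  -0. 106.] q [ 0.74  0.04  2.03 -0.    1.07  0.46] F [-0.1 -0.1  0.7] open 0.997
shift cm [-61.52, 3.08, 6.46] rotvec [0.0, -0.0, 14.6]
```

Call:
jog_arm:
  series:
    - [[-61.5, 3.1, 6.4, 0, 0, 14.6, 8.5], [-61.5, 3.1, 6.4, 0, 0, 14.6, 8.5], [-61.5, 3.1, 6.4, 0, 0, 14.6, 8.5], [-61.5, 3.1, 6.4, 0, 0, 14.6, 8.5], [-61.5, 3.1, 6.4, 0, 0, 14.6, 8.5]]

```text
clock: 1.55
eef_pos: [417.4, -4.0, 162.4]
tcp_rot: [3.14, -0.0, 1.6]
contact_force: [0.9, 0.3, 0.9]
opening: 0.997
```

```bash
python3 go.py 514 -293 120 91.4
```

```text
t 1.55 pos [417.4  -4.  162.4] rot [179.9  -0.   91.7] q [-0.01  0.06  2.09  0.    0.99 -0.04] F [0.9 0.3 0.9] open 0.997
shift cm [-29.18, 8.8, 4.25] rotvec [0.1, -0.0, 0.3]
```

Call:
jog_arm:
  series:
    - [[-29.2, 8.8, 4.2, 0, 0, 0.3, 8.5], [-29.2, 8.8, 4.2, 0, 0, 0.3, 8.5], [-29.2, 8.8, 4.2, 0, 0, 0.3, 8.5], [-29.2, 8.8, 4.2, 0, 0, 0.3, 8.5], [-29.2, 8.8, 4.2, 0, 0, 0.3, 8.5]]

```text
clock: 2.17
eef_pos: [513.9, -293.5, 119.9]
tcp_rot: [3.141, 0.0, 1.595]
contact_force: [1.1, -0.1, 0.2]
opening: 0.994
```

Call:
jog_arm:
  series:
    - [[0, 0, 0, 0, 0, 0, 8.5], [0, 0, 0, 0, 0, 0, 8.5]]

```text
clock: 2.42
eef_pos: [512.8, -290.9, 119.7]
tcp_rot: [-3.141, -0.001, 1.594]
contact_force: [-0.2, 0.8, -0.4]
opening: 0.998
```

```bash
python3 - <<'E'
from h import *
s=r.sense(); im=r.grab_frame("wrist"); C=cam("wrist",s)
for c in blobs(im,'blue',500):
    print(cv2.boundingRect(c),rect(c,C,14),rect(c,C,28))
crop(im,0,0,560,420,1.4,"pics/w1.png")
E
python3 go.py 514 -293 120 91.4
```

```text
(258, 159, 57, 89) (516.4, -293.9, 69.4, 41.7, 'long axis deg', 87.8) (516.2, -290.5, 66.0, 39.6, 'long axis deg', 87.8)
t 2.48 pos [ 512.8 -290.4  120. ] rot [-180.    -0.    91.4] q [-0.52  0.38  1.78  0.    0.99 -0.54] F [-0.3  1.1 -0.2] open 0.995
shift cm [-0.27, 0.11, 0.0] rotvec [-0.0, -0.0, 0.0]
```

View pics/w1.png

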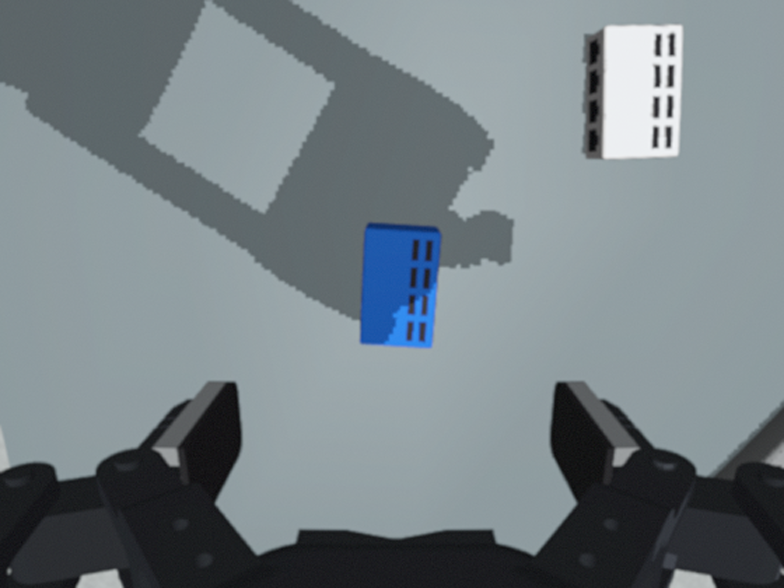

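```bash
python3 - <<'E'
from h import *
s=r.sense(); im=r.grab_frame("side").copy(); S=cam("side")
p=s['eef_pos']
P=[p+[0,0,dz] for dz in (0,13,18.7,50)]
q=proj(P,S); print(q.round(1))
ctr=q[0].astype(int)
x0,y0=ctr[0]-60,ctr[1]-60
b=cv2.resize(im[y0:y0+100,x0:x0+120],None,fx=6,fy=6,interpolation=cv2.INTER_CUBIC)
for u in q: cv2.circle(b,tuple(((u-[x0,y0]+.5)*6).astype(int)),3,(255,0,0),-1)
cv2.imwrite("pics/s2.png",b[:,:,::-1])
im=r.grab_frame("wrist"); crop(im,60,250,200,400,5,"pics/w2.png")
C=cam("wrist",s)
print('top face', plane(np.array([(370,231),(438,237),(431,347),(361,344)])/1.4-.3,C,28).round(1), plane(np.array([(370,231),(438,237),(431,347),(361,344)])/1.4-.3,C,28).mean(0))
E
```

```text
[[333.4 253.3]
 [333.7 247.7]
 [333.8 245.2]
 [334.5 231.3]]
top face [[ 500.4 -260.6   28. ]
 [ 535.7 -262.9   28. ]
 [ 534.6 -323.5   28. ]
 [ 496.2 -322.7   28. ]] [ 516.70889099 -292.41214086   28.        ]
```

View pics/s2.png

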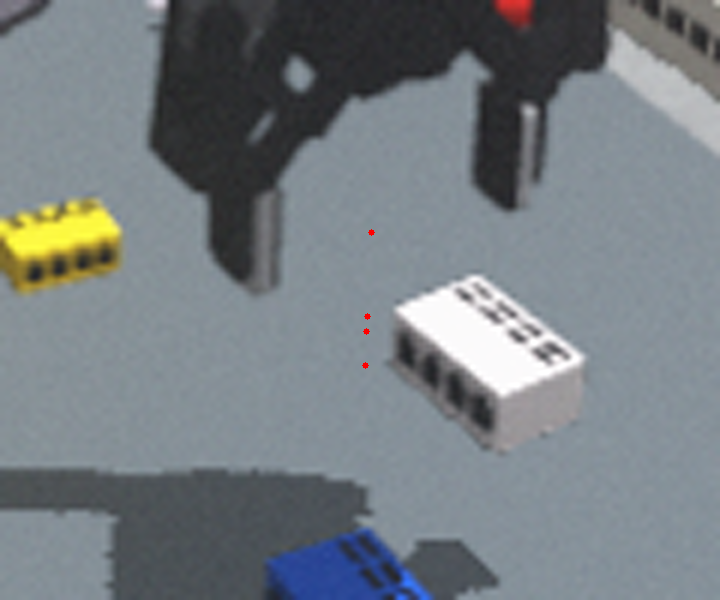

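View pics/w2.png

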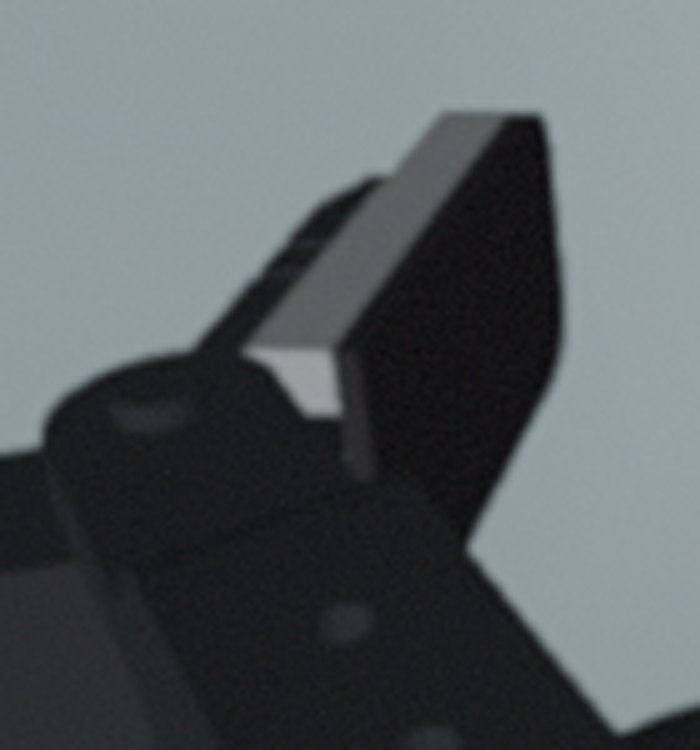

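Call:
jog_arm:
  series:
    - [[0, 0, 0, 0, 0, 0, 4.0], [0, 0, 0, 0, 0, 0, 4.0], [0, 0, 0, 0, 0, 0, 4.0], [0, 0, 0, 0, 0, 0, 4.0], [0, 0, 0, 0, 0, 0, 4.0]]

```text
clock: 3.2
eef_pos: [513.4, -291.2, 120.2]
tcp_rot: [-3.142, -0.0, 1.595]
contact_force: [-0.5, -0.1, -0.5]
opening: 0.47
```

```bash
cat > tip.py <<'E'
import sys
from h import *
n=sys.argv[1]
s=r.sense(); im=r.grab_frame("side").copy(); S=cam("side"); p=s['eef_pos']; print(p,s['opening'])
q=proj([p+[0,0,dz] for dz in (0,10,20,30,40,50)],S)
x0,y0=np.array(q[0],int)-[60,70]
b=cv2.resize(im[y0:y0+95,x0:x0+120],None,fx=6,fy=6,interpolation=cv2.INTER_CUBIC)
for u in q: cv2.circle(b,tuple(((u-[x0,y0]+.5)*6).astype(int)),2,(255,0,0),-1)
cv2.imwrite(f"pics/s{n}.png",b[:,:,::-1])
im=r.grab_frame("wrist").copy(); C=cam("wrist",s)
b=cv2.resize(im[150:420,60:500],None,fx=1.8,fy=1.8,interpolation=cv2.INTER_CUBIC)
for u in proj([p+[0,0,dz] for dz in (0,10,20,30,40,50)],C): cv2.circle(b,tuple(((u-[60,150]+.5)*1.8).astype(int)),2,(255,0,0),-1)
cv2.imwrite(f"pics/w{n}.png",b[:,:,::-1])
E
python3 tip.py 3
```

```text
[ 513.38241465 -291.18418008  120.157929  ] 0.4702876312027069
```

View pics/s3.png

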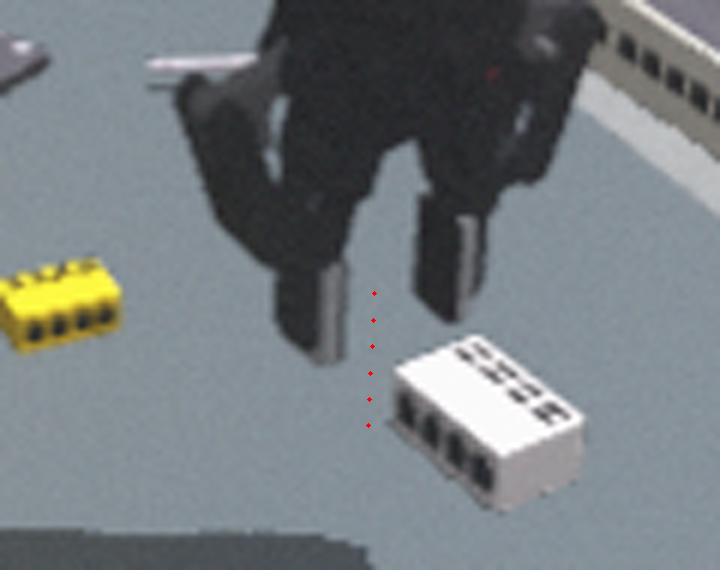

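View pics/w3.png

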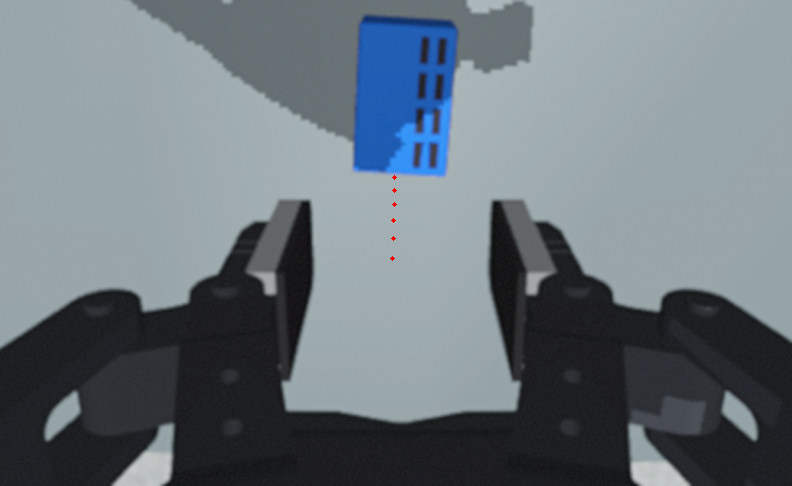

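Call:
jog_arm:
  series:
    - [[0, 0, 0, 0, 0, 0, 0], [0, 0, 0, 0, 0, 0, 0], [0, 0, 0, 0, 0, 0, 0], [0, 0, 0, 0, 0, 0, 0], [0, 0, 0, 0, 0, 0, 0]]

```text
clock: 3.92
eef_pos: [513.4, -291.2, 120.2]
tcp_rot: [-3.142, 0.0, 1.595]
contact_force: [-0.1, -0.6, 0.1]
opening: -0.001
```

```bash
python3 tip.py 4
```

```text
[ 513.39725771 -291.17234167  120.16951536] -0.001212308201083772
```

View pics/s4.png

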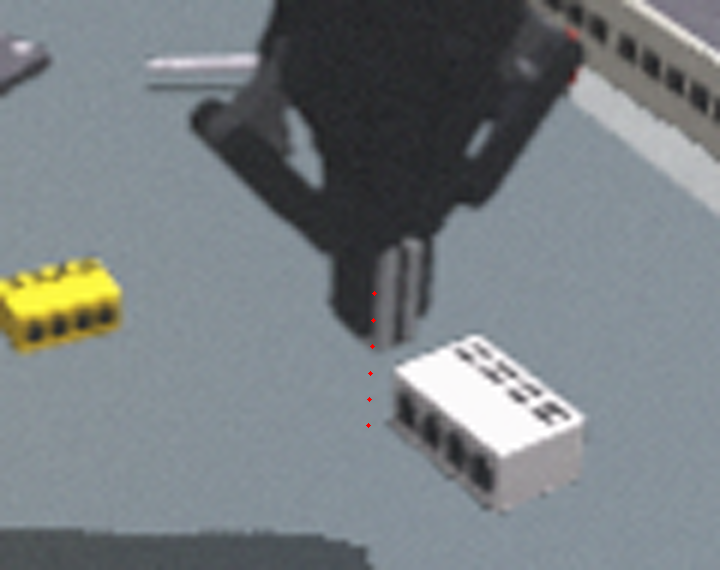

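View pics/w4.png

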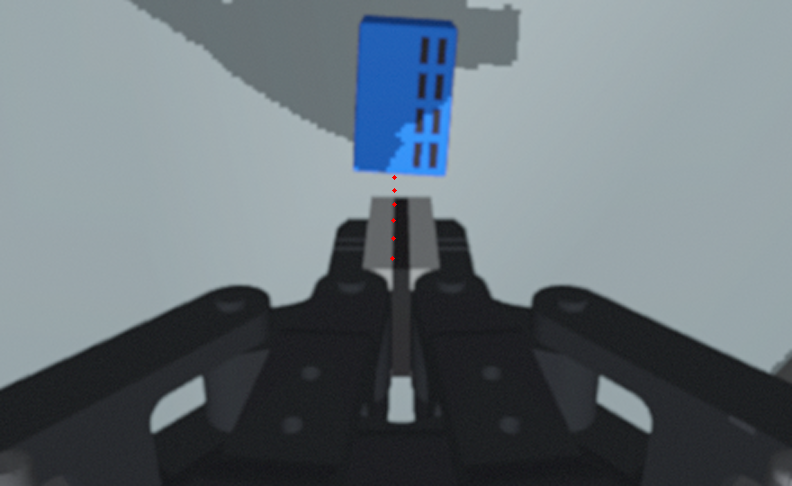

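```bash
python3 - <<'E'
from h import *
s=r.sense(); S=cam("side"); C=cam("wrist",s); p=s['eef_pos']
q0=proj([p],S)[0]; x0,y0=np.array(q0,int)-[60,70]
for dy in (-11,0,11):
  print('side',dy,[((proj([p+[0,dy,dz]],S)[0]-[x0,y0]+.5)*6).round().tolist() for dz in (0,10,20,30,40,50)])
  print('wrist',dy,[((proj([p+[0,dy,dz]],C)[0]-[60,150]+.5)*1.8).round().tolist() for dz in (0,10,20,30,40,50)])
E
```

```text
side -11 [[387.0, 444.0], [388.0, 418.0], [390.0, 392.0], [391.0, 365.0], [393.0, 338.0], [394.0, 311.0]]
wrist -11 [[394.0, 213.0], [394.0, 228.0], [393.0, 244.0], [393.0, 262.0], [392.0, 282.0], [392.0, 305.0]]
side 0 [[368.0, 426.0], [369.0, 400.0], [371.0, 373.0], [372.0, 347.0], [374.0, 320.0], [375.0, 293.0]]
wrist 0 [[395.0, 177.0], [395.0, 190.0], [394.0, 204.0], [394.0, 220.0], [393.0, 238.0], [393.0, 259.0]]
side 11 [[350.0, 407.0], [351.0, 381.0], [352.0, 355.0], [353.0, 329.0], [355.0, 302.0], [356.0, 275.0]]
wrist 11 [[396.0, 140.0], [395.0, 151.0], [395.0, 163.0], [395.0, 177.0], [394.0, 193.0], [394.0, 211.0]]
```

```bash
python3 go.py 515.5 -292.5 15 88; python3 - <<'E'
from h import *
s=r.sense(); im=r.grab_frame("wrist"); C=cam("wrist",s)
W=np.array([(606,25),(682,26),(678,157),(601,157)])/1.4-.3
for dz in (0,35):
  C2=(C[0],C[1],C[2],C[3]+[0,0,dz]); p=plane(W,C2,28); print(dz,p.mean(0).round(1),[np.linalg.norm(p[i]-p[i-1]).round(1) for i in range(4)])
E
```

```text
t 4.03 pos [ 513.4 -291.2  120.2] rot [-180.     0.    91.4] q [-0.52  0.38  1.78 -0.    0.99 -0.54] F [ 1.  -0.1 -0.3] open -0.003
shift cm [-0.14, 0.21, 10.52] rotvec [-0.0, 0.0, 3.4]
0 [ 635.6 -187.9   28. ] [np.float64(63.1), np.float64(38.8), np.float64(63.7), np.float64(40.9)]
35 [ 651.3 -183.2   28. ] [np.float64(71.3), np.float64(43.8), np.float64(71.8), np.float64(46.1)]
```

Call:
jog_arm:
  series:
    - [[-0.15, 0.2, 0, 0, 0, 3.4, 7.0], [-0.15, 0.2, 3, 0, 0, 3.4, 7.0], [-0.15, 0.2, 6, 0, 0, 3.4, 7.0], [-0.15, 0.2, 9, 0, 0, 3.4, 7.0], [-0.15, 0.2, 10.5, 0, 0, 3.4, 7.0]]

```text
clock: 4.7
eef_pos: [514.6, -292.2, 13.7]
tcp_rot: [-3.14, -0.001, 1.536]
contact_force: [0.1, -0.4, 0.5]
opening: 0.822
```

Call:
jog_arm:
  series:
    - [[0, 0, 0, 0, 0, 0, 7.0], [0, 0, 0, 0, 0, 0, 7.0]]

```text
clock: 4.95
eef_pos: [516.1, -293.1, 16.2]
tcp_rot: [3.14, 0.001, 1.536]
contact_force: [0.5, 0.2, 0.1]
opening: 0.818
```

```bash
python3 tip.py 5; python3 go.py 515.5 -292.5 -20 88
```

```text
[ 516.14134533 -293.05826074   16.15134774] 0.8176530483399912
t 5.05 pos [ 516.2 -293.1   16.4] rot [1.799e+02 1.000e-01 8.800e+01] q [-0.52  0.52  1.83 -0.    0.79 -0.48] F [ 0.1 -0.6  0.4] open 0.824
shift cm [0.06, -0.08, 3.64] rotvec [0.1, 0.1, 0.0]
```

View pics/s5.png

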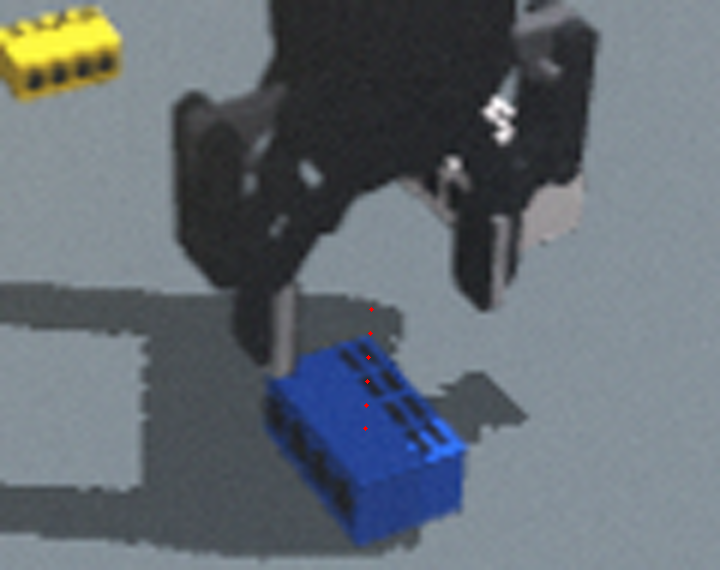

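View pics/w5.png

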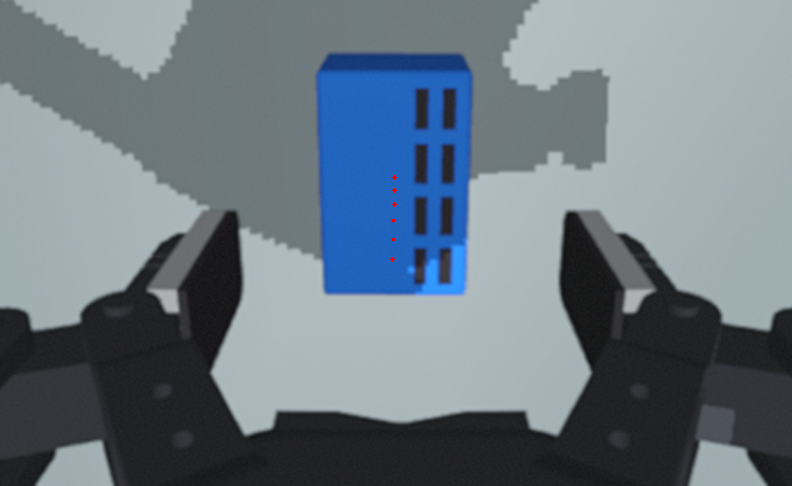

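Call:
jog_arm:
  series:
    - [[0, -0.05, 0.9, 0, 0, 0, 7.0], [0, -0.05, 1.8, 0, 0, 0, 7.0], [0, -0.05, 2.7, 0, 0, 0, 7.0], [0, -0.05, 3.6, 0, 0, 0, 7.0], [0, -0.05, 3.6, 0, 0, 0, 7.0]]

```text
clock: 5.68
eef_pos: [514.2, -292.2, -21.9]
tcp_rot: [-3.14, -0.001, 1.536]
contact_force: [-0.8, -0.4, 0.0]
opening: 0.823
```

```bash
python3 tip.py 6; python3 go.py 515.5 -292.5 -31 88
```

```text
[ 514.24608738 -292.21301317  -21.88645011] 0.8231870433046969
t 5.78 pos [ 514.9 -292.6  -21. ] rot [-180.   -0.   88.] q [-0.52  0.58  1.84  0.    0.72 -0.48] F [ 0.4  0.5 -0.3] open 0.819
shift cm [0.01, 0.06, 1.0] rotvec [-0.0, -0.0, -0.0]
```

View pics/s6.png

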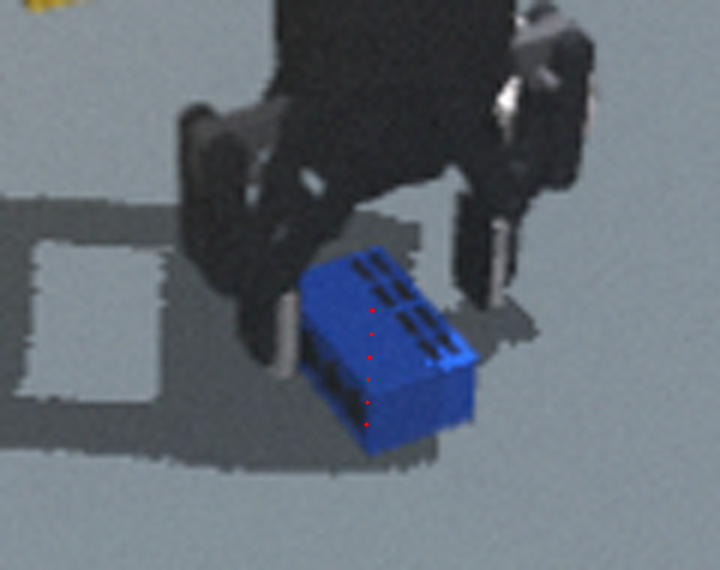

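View pics/w6.png

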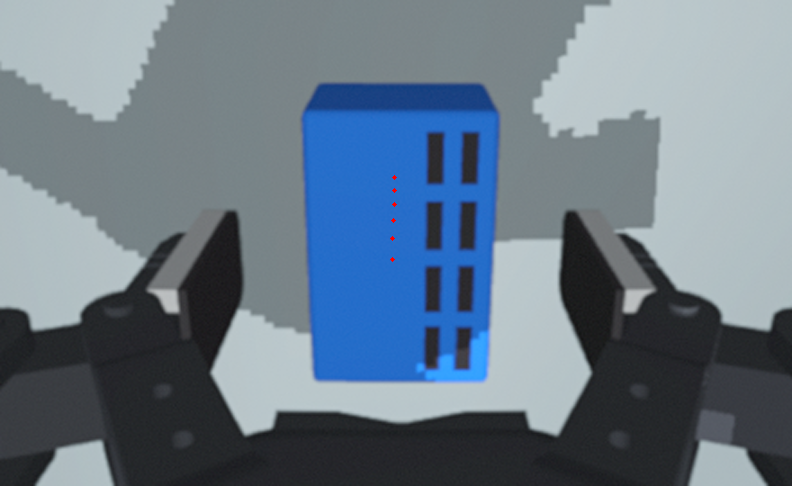

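Call:
jog_arm:
  newtons: 40
  series:
    - [[0, 0.05, 0.5, 0, 0, 0, 7.0], [0, 0.05, 1.0, 0, 0, 0, 7.0], [0, 0.05, 1.0, 0, 0, 0, 3.0], [0, 0.05, 1.0, 0, 0, 0, 3.0], [0, 0.05, 1.0, 0, 0, 0, 3.0]]

```text
clock: 6.4
eef_pos: [515.5, -292.7, -30.7]
tcp_rot: [3.141, 0.0, 1.536]
contact_force: [0.6, 0.1, 0.4]
opening: 0.461
```

Call:
jog_arm:
  series:
    - [[0, 0, 0, 0, 0, 0, 3.0], [0, 0, 0, 0, 0, 0, 3.0]]

```text
clock: 6.65
eef_pos: [515.5, -292.7, -30.7]
tcp_rot: [3.141, 0.0, 1.536]
contact_force: [0.0, 0.3, 0.7]
opening: 0.465
```

```bash
python3 tip.py 7; python3 go.py 515.5 -292.5 -31 88
```

```text
[ 515.52417217 -292.67011706  -30.71700248] 0.4647367735204776
t 6.75 pos [ 515.5 -292.7  -30.7] rot [180.   0.  88.] q [-0.52  0.6   1.85 -0.    0.7  -0.48] F [-0.1  0.1  1.4] open 0.458
shift cm [0.02, 0.0, 0.03] rotvec [0.0, 0.0, 0.0]
```

View pics/s7.png

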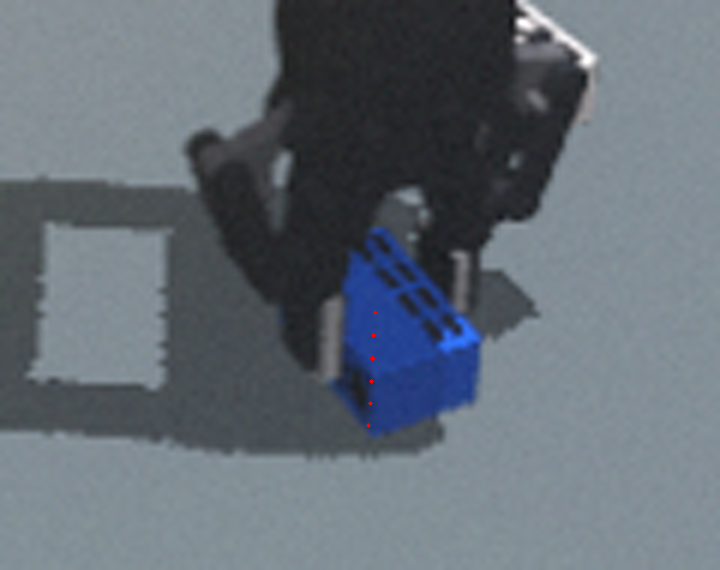

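View pics/w7.png

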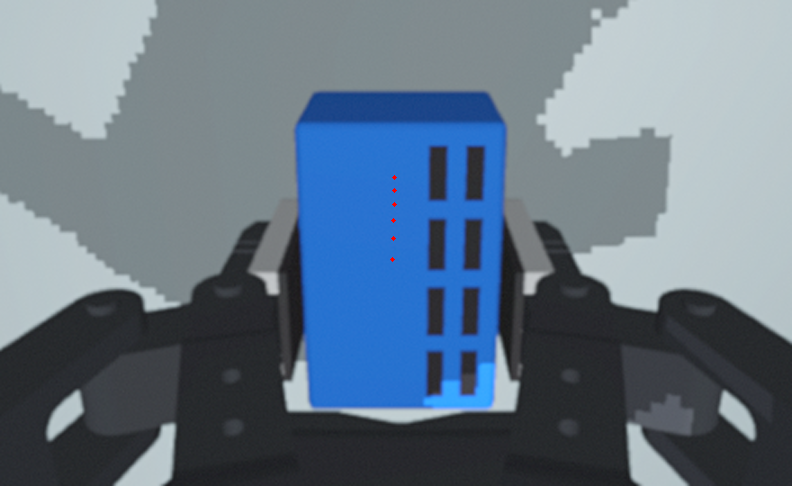

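Call:
jog_arm:
  series:
    - [[0, 0, -1, 0, 0, 0, 3.0], [0, 0, -4, 0, 0, 0, 3.0], [0, 0, -8, 0, 0, 0, 3.0], [0, 0, -12, 0, 0, 0, 3.0], [0, 0, -15, 0, 0, 0, 3.0]]

```text
clock: 7.38
eef_pos: [515.7, -292.8, 121.6]
tcp_rot: [3.14, 0.001, 1.536]
contact_force: [1.0, -0.0, -1.4]
opening: 0.461
```

```bash
python3 go.py 546.4 182 110 112.5
```

```text
t 7.38 pos [ 515.7 -292.8  121.6] rot [179.9   0.   88. ] q [-0.52  0.38  1.77 -0.    0.99 -0.48] F [ 1.  -0.  -1.4] open 0.461
shift cm [47.56, 1.41, 1.12] rotvec [0.1, 0.1, -24.5]
```

Call:
jog_arm:
  series:
    - [[47.5, 1.4, 0.5, 0, 0, -24.5, 3.0], [47.5, 1.4, 0.5, 0, 0, -24.5, 3.0], [47.5, 1.4, 0.5, 0, 0, -24.5, 3.0], [47.5, 1.4, 0.5, 0, 0, -24.5, 3.0], [47.5, 1.4, 0.5, 0, 0, -24.5, 3.0]]

```text
clock: 8.0
eef_pos: [535.5, 21.2, 116.6]
tcp_rot: [3.141, 0.0, 1.963]
contact_force: [1.0, 0.6, -0.3]
opening: 0.459
```

```bash
python3 go.py 546.4 182 115 112.5
```

```text
t 8.0 pos [535.5  21.2 116.6] rot [180.    0.  112.5] q [ 0.04  0.31  1.9  -0.    0.94 -0.36] F [ 1.   0.6 -0.3] open 0.459
shift cm [14.44, 7.16, 0.17] rotvec [0.0, 0.0, -0.0]
```

Call:
jog_arm:
  series:
    - [[5, 2.5, 0, 0, 0, 0, 3.0], [10, 5, 0, 0, 0, 0, 3.0], [14.4, 7.15, 0, 0, 0, 0, 3.0], [14.4, 7.15, 0, 0, 0, 0, 3.0], [14.4, 7.15, 0, 0, 0, 0, 3.0]]

```text
clock: 8.62
eef_pos: [546.1, 179.4, 116.1]
tcp_rot: [-3.141, 0.0, 1.964]
contact_force: [-0.0, 0.5, -0.9]
opening: 0.455
```

```bash
cat > mag.py <<'E'
import sys
from h import *
n=sys.argv[1]; ub=float(sys.argv[2])  # underside offset from TCP
s=r.sense(); p=s['eef_pos']; print(p.round(1),np.degrees(s['tcp_rot']).round(1),round(s['opening'],3),s['contact_force'].round(1))
im=r.grab_frame("wrist").copy(); C=cam("wrist",s)
a=np.radians(112.5); L=np.array([np.cos(a),np.sin(a)]); W=np.array([L[1],-L[0]]); c=np.array([546.4,182.])
def box(hw,hl,z): return [[*(c+W*i*hw+L*j*hl),z] for i,j in((1,1),(1,-1),(-1,-1),(-1,1))]
k=1.4
b=cv2.resize(im,None,fx=k,fy=k)
cv2.polylines(b,[((proj(box(34,45,92),C)+.5)*k).astype(int)],True,(255,0,0),1)
cv2.polylines(b,[((proj(box(30,41,92),C)+.5)*k).astype(int)],True,(255,0,0),1)
cv2.imwrite(f"pics/w{n}.png",b[:,:,::-1])
S=cam("side"); im=r.grab_frame("side"); b=cv2.resize(im[90:220,180:310],None,fx=4.5,fy=4.5,interpolation=cv2.INTER_CUBIC)
cv2.polylines(b,[((proj(box(34,45,92),S)-[180,90]+.5)*4.5).astype(int)],True,(255,0,0),1)
cv2.imwrite(f"pics/s{n}.png",b[:,:,::-1])
E
python3 mag.py 8 31; python3 go.py 546.4 182 65 112.5
```

```text
[546.1 179.4 116.1] [-180.     0.   112.5] 0.455 [-0.   0.5 -0.9]
t 8.72 pos [546.3 178.5 116. ] rot [-180.     0.   112.4] q [ 0.31  0.36  1.81 -0.    0.97 -0.08] F [-0.6 -0.9 -1. ] open 0.458
shift cm [0.32, 0.15, 5.1] rotvec [-0.0, 0.0, -0.1]
```

View pics/s8.png

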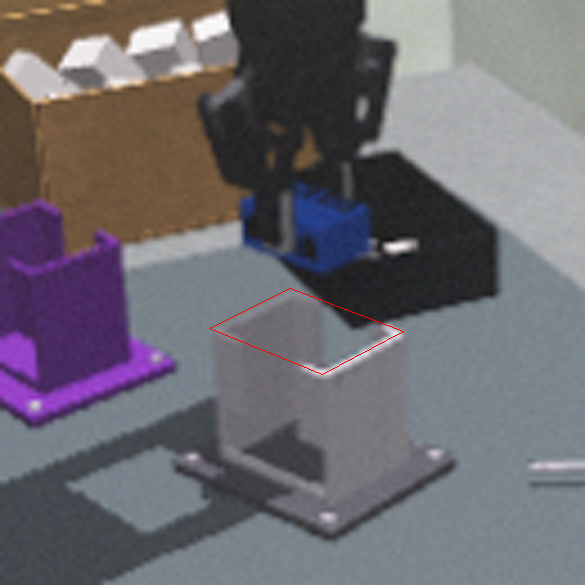

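View pics/w8.png

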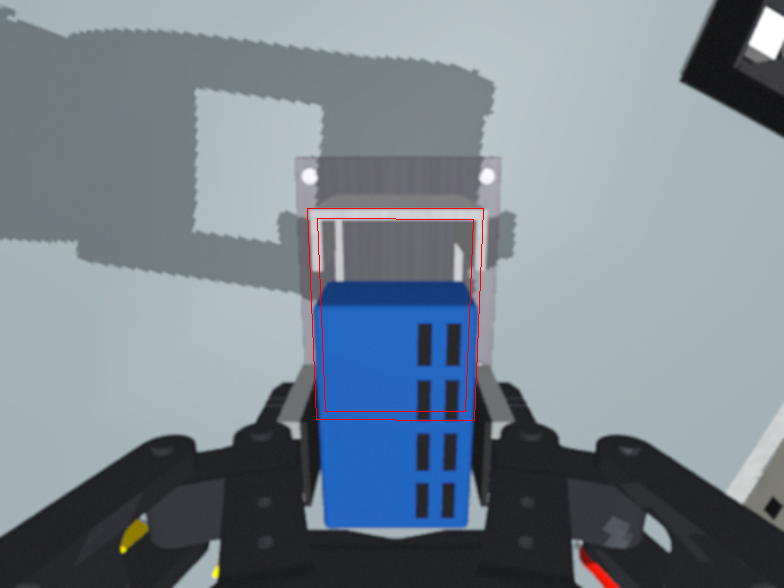

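```bash
python3 - <<'E'
from h import *
s=r.sense(); C=cam("wrist",s); p=s['eef_pos']
q=plane(np.array([(316,305),(477,305),(469,526),(324,526)])/1.4-.3,C,p[2]+59)
A=R.from_euler('xyz',s['tcp_rot']); t=A.inv().apply(q-p); print(t.round(1),t.mean(0).round(1))
E
python3 go.py 546.4 182 65 112.5
```

```text
[[ 31.9 -17.4 -59. ]
 [ 31.9  21.1 -59. ]
 [-31.3  21.8 -59. ]
 [-31.3 -18.1 -59. ]] [  0.3   1.9 -59. ]
t 8.72 pos [546.3 178.5 116. ] rot [-180.     0.   112.4] q [ 0.31  0.36  1.81 -0.    0.97 -0.08] F [-0.6 -0.9 -1. ] open 0.458
shift cm [0.32, 0.15, 5.1] rotvec [-0.0, 0.0, -0.1]
```

Call:
jog_arm:
  series:
    - [[0.3, 0.15, 1.7, 0, 0, 0, 3.0], [0.3, 0.15, 3.4, 0, 0, 0, 3.0], [0.3, 0.15, 4.7, 0, 0, 0, 3.0], [0.3, 0.15, 4.7, 0, 0, 0, 3.0], [0.3, 0.15, 4.7, 0, 0, 0, 3.0]]

```text
clock: 9.35
eef_pos: [546.9, 183.0, 68.9]
tcp_rot: [-3.142, -0.0, 1.963]
contact_force: [-0.1, 0.7, -1.2]
opening: 0.46
```

```bash
python3 mag.py 9 31; python3 go.py 546.4 182 -17 112.5
```

```text
[546.9 183.   68.9] [-180.    -0.   112.5] 0.46 [-0.1  0.7 -1.2]
t 9.45 pos [547.2 183.1  69.4] rot [179.9   0.  112.5] q [ 0.32  0.43  1.84  0.    0.87 -0.07] F [-0.2 -0.7 -1.3] open 0.46
shift cm [-0.07, -0.12, 8.64] rotvec [0.1, 0.0, -0.0]
```

View pics/s9.png

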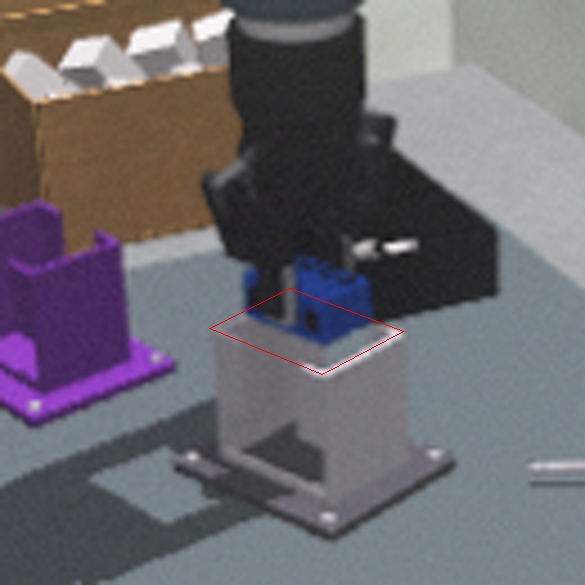

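View pics/w9.png

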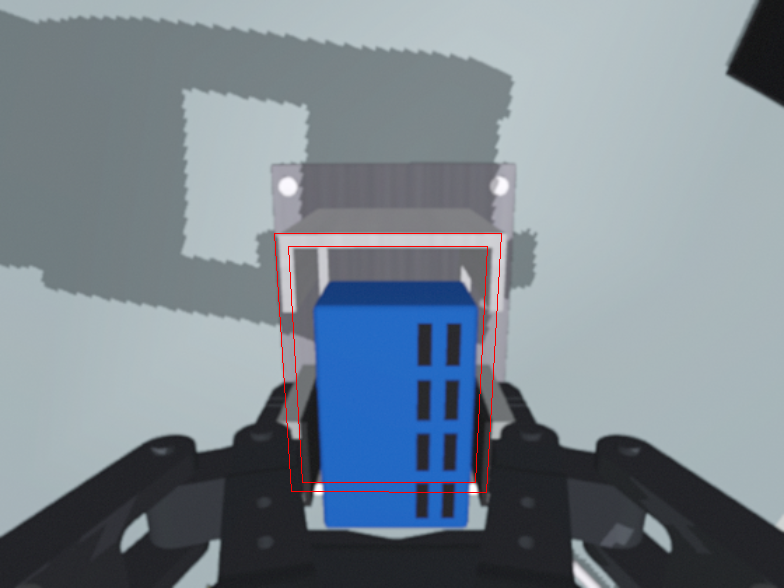

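Call:
jog_arm:
  series:
    - [[0, 0, 1.5, 0, 0, 0, 3.0], [0, 0, 3.0, 0, 0, 0, 3.0], [0, 0, 4.5, 0, 0, 0, 3.0], [0, 0, 6, 0, 0, 0, 3.0], [0, 0, 6.5, 0, 0, 0, 3.0]]

```text
clock: 10.07
eef_pos: [545.8, 182.7, 2.3]
tcp_rot: [-3.139, -0.0, 1.963]
contact_force: [0.4, -0.4, -2.0]
opening: 0.461
```

Call:
jog_arm:
  series:
    - [[0, 0, 0.7, 0, 0, 0, 3.0], [0, 0, 1.4, 0, 0, 0, 3.0], [0, 0, 1.8, 0, 0, 0, 3.0], [0, 0, 1.8, 0, 0, 0, 3.0]]

```text
clock: 10.58
eef_pos: [546.6, 182.9, -14.3]
tcp_rot: [-3.141, -0.0, 1.963]
contact_force: [0.9, -0.5, -0.7]
opening: 0.459
```

```bash
python3 mag.py 10 31; python3 go.py 546.4 182 -17 112.5
```

```text
[546.6 182.9 -14.3] [-180.    -0.   112.5] 0.459 [ 0.9 -0.5 -0.7]
t 10.68 pos [546.9 183.  -13.9] rot [180.    0.  112.5] q [ 0.32  0.55  1.88 -0.    0.71 -0.07] F [-0.1  0.3 -1.1] open 0.461
shift cm [-0.08, -0.08, 0.31] rotvec [0.0, 0.0, 0.0]
```

View pics/s10.png

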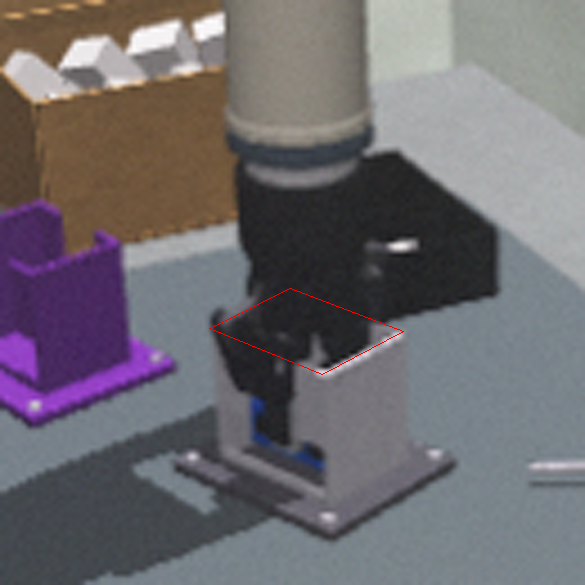

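View pics/w10.png

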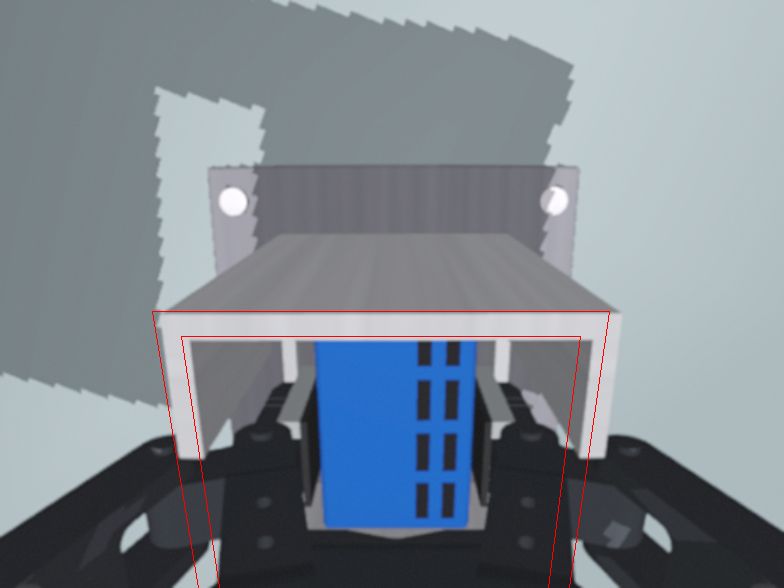

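Call:
jog_arm:
  series:
    - [[0, 0, 0.3, 0, 0, 0, 3.0], [0, 0, 0.3, 0, 0, 0, 3.0], [0, 0, 0.3, 0, 0, 0, 5.5], [0, 0, 0.3, 0, 0, 0, 5.5], [0, 0, 0.3, 0, 0, 0, 5.5]]

```text
clock: 11.3
eef_pos: [546.8, 183.0, -17.0]
tcp_rot: [3.141, 0.0, 1.964]
contact_force: [-0.8, -0.5, -0.2]
opening: 0.648
```

```bash
python3 mag.py 11 31
```

```text
[546.8 183.  -17. ] [180.    0.  112.5] 0.648 [-0.8 -0.5 -0.2]
```

View pics/s11.png

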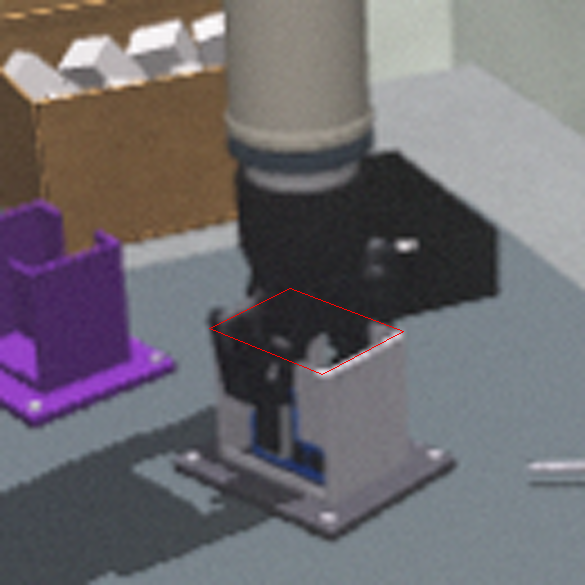

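View pics/w11.png

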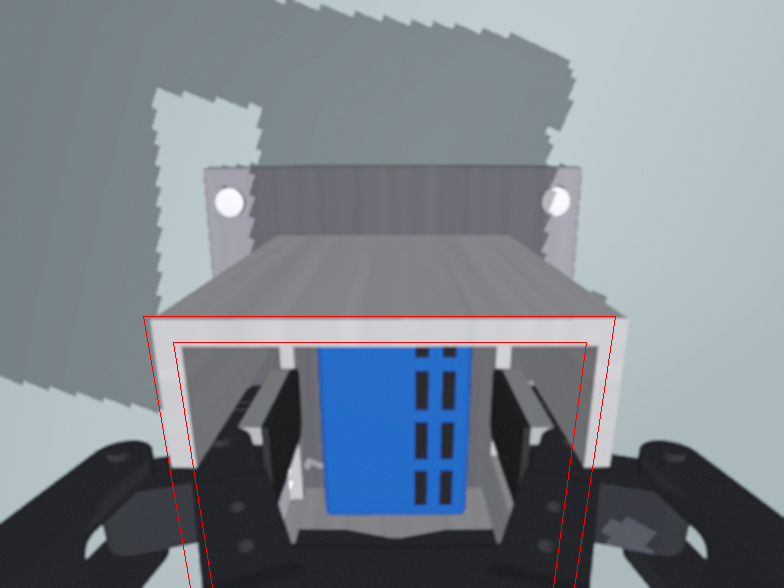

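Call:
jog_arm:
  series:
    - [[0, 0, -2, 0, 0, 0, 5.5], [0, 0, -5, 0, 0, 0, 5.5], [0, 0, -8, 0, 0, 0, 5.5], [0, 0, -10, 0, 0, 0, 5.5], [0, 0, -12, 0, 0, 0, 7.0]]

```text
clock: 12.02
eef_pos: [546.7, 183.0, 103.8]
tcp_rot: [3.141, 0.0, 1.963]
contact_force: [0.1, 0.0, 0.3]
opening: 0.818
```

```bash
python3 mag.py 12 31;  python3 go.py 446 -75.5 80 74.5
```

```text
[546.7 183.  103.8] [180.    0.  112.5] 0.818 [0.1 0.  0.3]
t 12.12 pos [548.2 183.5 105. ] rot [179.8   0.  112.5] q [ 0.32  0.38  1.82  0.    0.94 -0.07] F [ 0.4 -1.   0.1] open 0.824
shift cm [-20.01, -19.36, 2.43] rotvec [0.2, -0.1, 38.0]
```

View pics/w12.png

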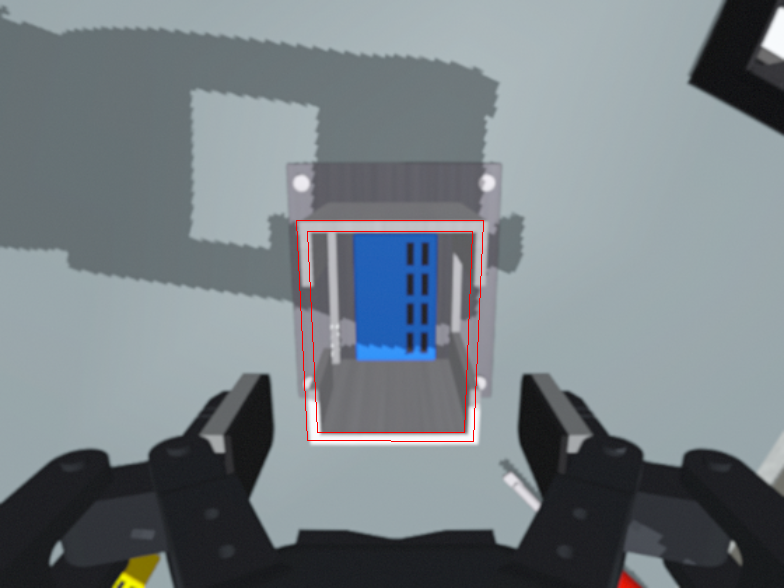

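The wrist picture shows blue lying flat, terminals up, inside the rim (rim at about x 297–483, y 220–440; blue at 355–437, 235–360). Next is the large yellow block.

```bash
python3 go.py 446 -75.5 110 74.5
```

```text
t 12.12 pos [548.2 183.5 105. ] rot [179.8   0.  112.5] q [ 0.32  0.38  1.82  0.    0.94 -0.07] F [ 0.4 -1.   0.1] open 0.824
shift cm [-20.01, -19.35, -0.57] rotvec [0.2, -0.1, 38.0]
```

Call:
jog_arm:
  series:
    - [[-20, -19.35, -0.6, 0, 0, 38, 7.0], [-20, -19.35, -0.6, 0, 0, 38, 7.0], [-20, -19.35, -0.6, 0, 0, 38, 7.0], [-20, -19.35, -0.6, 0, 0, 38, 7.0], [-20, -19.35, -0.6, 0, 0, 38, 7.0]]

```text
clock: 12.75
eef_pos: [442.5, -78.0, 108.2]
tcp_rot: [-3.14, 0.0, 1.297]
contact_force: [0.4, 0.3, -0.5]
opening: 0.821
```

Call:
jog_arm:
  series:
    - [[0, 0, 0, 0, 0, 0, 7.0], [0, 0, 0, 0, 0, 0, 7.0]]

```text
clock: 13.0
eef_pos: [444.6, -75.4, 108.5]
tcp_rot: [-3.141, -0.0, 1.3]
contact_force: [0.5, 1.0, -0.7]
opening: 0.821
```

```bash
python3 - <<'E'
from h import *
s=r.sense(); im=r.grab_frame("wrist"); C=cam("wrist",s)
for c in blobs(im,'yellow',400):
    print(cv2.boundingRect(c),rect(c,C,14),rect(c,C,28))
crop(im,0,0,560,420,1.4,"pics/w13.png")
E
python3 go.py 446 -75.5 10 74.5
```

```text
(256, 160, 58, 91) (447.4, -77.5, 69.7, 42.0, 'long axis deg', 74.5) (448.3, -74.1, 66.2, 39.9, 'long axis deg', 74.5)
(351, 101, 67, 48) (532.8, -38.5, 45.7, 27.5, 'long axis deg', 175.4) (529.3, -37.1, 43.4, 26.1, 'long axis deg', 175.4)
t 13.05 pos [444.7 -75.1 108.6] rot [-180.    -0.    74.5] q [-0.17  0.2   2.07  0.    0.87  0.1 ] F [-0.1 -0.4  0.5] open 0.817
shift cm [-0.0, 0.13, 9.86] rotvec [-0.0, -0.0, 0.0]
```

View pics/w13.png

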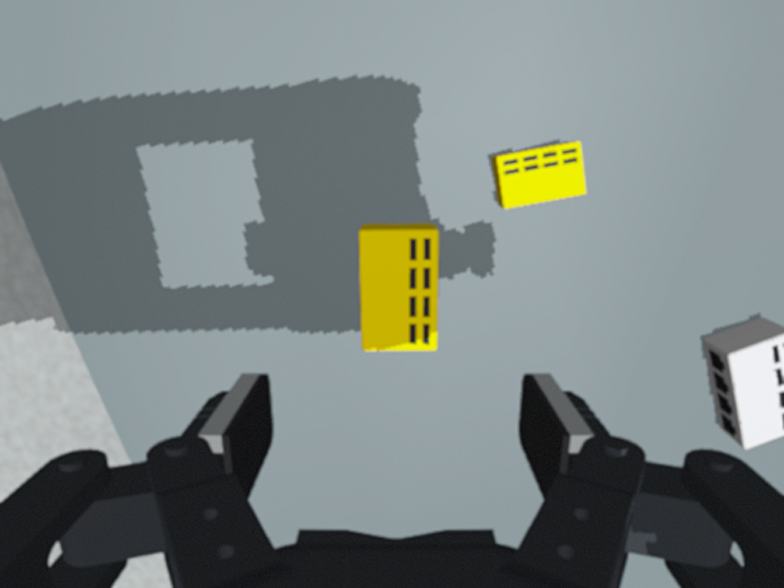

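In this wrist picture the two yellow candidates are (400,290), measuring about 66×40, and (540,175), measuring about 43×26. The first has the listed size, so that's the one I'll take.

```bash
python3 go.py 446.8 -75.8 -31 74.5
```

```text
t 13.05 pos [444.7 -75.1 108.6] rot [-180.    -0.    74.5] q [-0.17  0.2   2.07  0.    0.87  0.1 ] F [-0.1 -0.4  0.5] open 0.817
shift cm [-0.01, 0.22, 13.96] rotvec [-0.0, -0.0, 0.0]
```

Call:
jog_arm:
  series:
    - [[0, 0.2, 3, 0, 0, 0, 7.0], [0, 0.2, 6, 0, 0, 0, 7.0], [0, 0.2, 9, 0, 0, 0, 7.0], [0, 0.2, 11, 0, 0, 0, 7.0], [0, 0.2, 11.5, 0, 0, 0, 7.0]]

```text
clock: 13.68
eef_pos: [445.8, -75.3, -7.4]
tcp_rot: [-3.139, 0.0, 1.302]
contact_force: [0.5, -0.4, -0.1]
opening: 0.82
```

```bash
python3 tip.py 14; python3 go.py 446.8 -75.8 -31 74.5
```

```text
[445.83893979 -75.26072146  -7.36427338] 0.8198058381889253
t 13.78 pos [446.5 -75.7  -6.4] rot [-180.     0.    74.6] q [-0.17  0.41  2.14  0.    0.59  0.1 ] F [-0.3 -0.2  0.1] open 0.819
shift cm [-0.0, 0.03, 2.46] rotvec [-0.0, 0.0, 0.1]
```

View pics/w14.png

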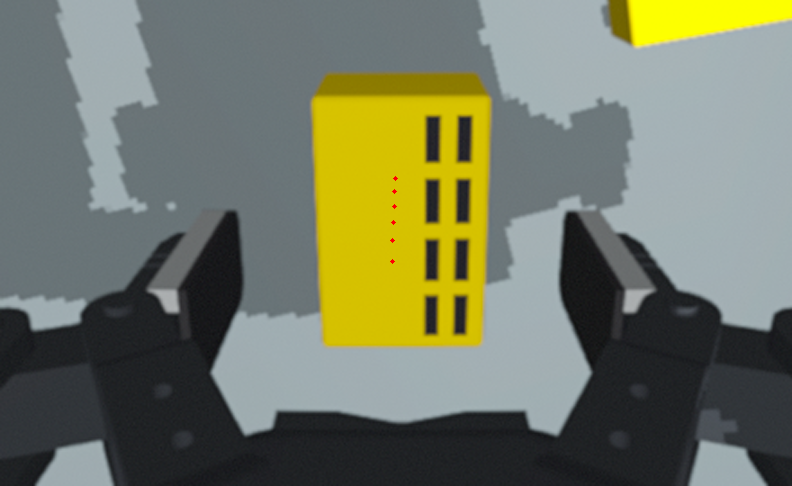

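View pics/s14.png

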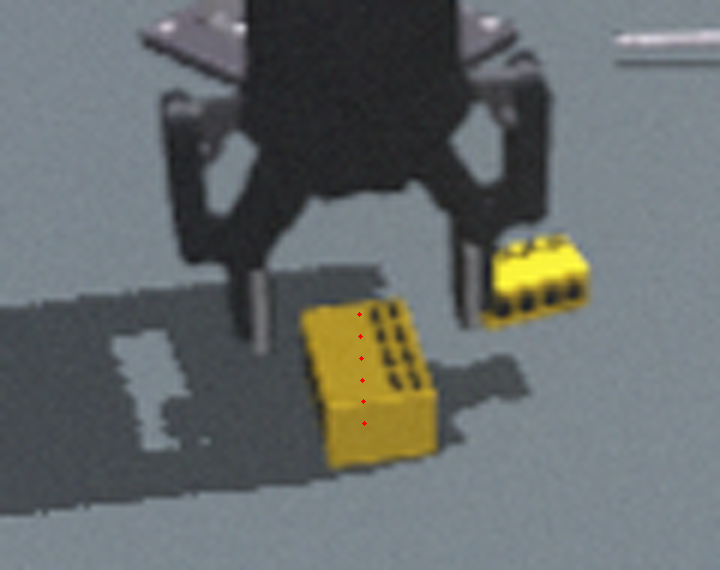

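The jaws straddle the large yellow block with clear gaps on both sides. In the wrist view it spans columns 315–490 and the fingers stand at 240 and 562. The small yellow block is outside them.

Call:
jog_arm:
  newtons: 40
  series:
    - [[0, 0, 1.2, 0, 0, 0, 7.0], [0, 0, 2.45, 0, 0, 0, 7.0], [0, 0, 2.45, 0, 0, 0, 3.0], [0, 0, 2.45, 0, 0, 0, 3.0], [0, 0, 2.45, 0, 0, 0, 3.0]]

```text
clock: 14.4
eef_pos: [446.6, -76.5, -30.4]
tcp_rot: [3.141, -0.0, 1.3]
contact_force: [0.7, 0.8, -0.6]
opening: 0.462
```

Call:
jog_arm:
  series:
    - [[0, 0, 0, 0, 0, 0, 3.0], [0, 0, 0, 0, 0, 0, 3.0]]

```text
clock: 14.65
eef_pos: [446.5, -76.5, -30.5]
tcp_rot: [3.141, -0.0, 1.3]
contact_force: [-0.0, -0.8, -1.8]
opening: 0.459
```

Call:
jog_arm:
  series:
    - [[0, 0, -1, 0, 0, 0, 3.0], [0, 0, -4, 0, 0, 0, 3.0], [0, 0, -8, 0, 0, 0, 3.0], [0, 0, -12, 0, 0, 0, 3.0], [0, 0, -15, 0, 0, 0, 3.0]]

```text
clock: 15.28
eef_pos: [446.8, -76.5, 121.8]
tcp_rot: [3.14, -0.0, 1.3]
contact_force: [1.5, -0.1, -1.8]
opening: 0.458
```

```bash
python3 tip.py 15; python3 go.py 546.6 182.2 115 112.5
```

```text
[446.75790398 -76.47148161 121.7825531 ] 0.45765585872309034
t 15.38 pos [448.7 -76.8 123. ] rot [179.6  -0.   74.5] q [-0.17  0.18  2.06 -0.    0.9   0.1 ] F [-1.  -0.3 -0.8] open 0.457
shift cm [27.58, 2.51, 0.83] rotvec [0.4, 0.1, -38.0]
```

View pics/w15.png

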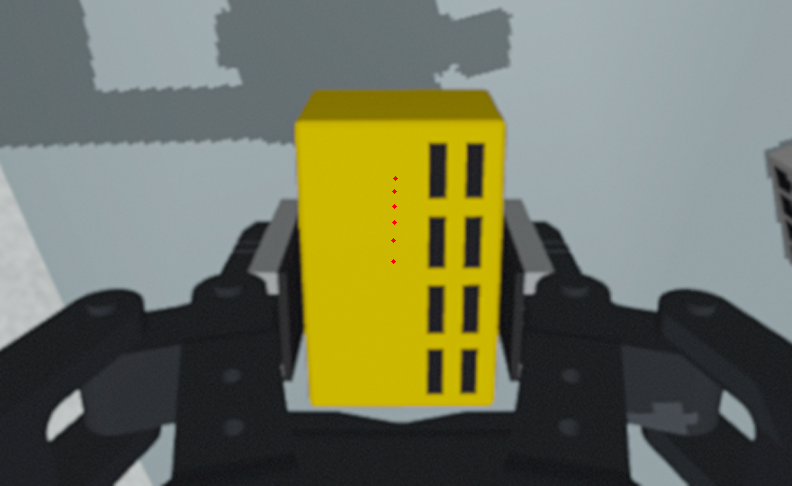

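Yellow is held centred and lifted. It sits at the same place in the wrist view as blue did (rows 120–405).

Call:
jog_arm:
  series:
    - [[27.6, 2.5, 0.5, 0, 0, -38, 3.0], [27.6, 2.5, 0.5, 0, 0, -38, 3.0], [27.6, 2.5, 0.5, 0, 0, -38, 3.0], [27.6, 2.5, 0.5, 0, 0, -38, 3.0], [27.6, 2.5, 0.5, 0, 0, -38, 3.0]]

```text
clock: 16.0
eef_pos: [544.6, 185.9, 113.5]
tcp_rot: [-3.141, -0.0, 1.967]
contact_force: [-0.9, -0.3, -1.2]
opening: 0.459
```

Call:
jog_arm:
  series:
    - [[0, 0, 0, 0, 0, 0, 3.0], [0, 0, 0, 0, 0, 0, 3.0]]

```text
clock: 16.25
eef_pos: [543.2, 182.1, 113.6]
tcp_rot: [-3.14, 0.0, 1.964]
contact_force: [-0.2, -0.2, -1.9]
opening: 0.454
```

```bash
python3 go.py 546.6 182.2 69 112.5
```

```text
t 16.25 pos [543.2 182.1 113.6] rot [-179.9    0.   112.5] q [ 0.32  0.36  1.82 -0.    0.96 -0.07] F [-0.2 -0.2 -1.9] open 0.454
shift cm [-0.12, 0.32, 4.46] rotvec [-0.1, 0.0, 0.0]
```

Call:
jog_arm:
  series:
    - [[-0.1, 0.3, 1.5, 0, 0, 0, 3.0], [-0.1, 0.3, 3.0, 0, 0, 0, 3.0], [-0.1, 0.3, 4.4, 0, 0, 0, 3.0], [-0.1, 0.3, 4.4, 0, 0, 0, 3.0], [-0.1, 0.3, 4.4, 0, 0, 0, 3.0]]

```text
clock: 16.88
eef_pos: [547.5, 183.1, 70.4]
tcp_rot: [-3.142, 0.0, 1.963]
contact_force: [0.8, -0.3, -1.1]
opening: 0.461
```

```bash
python3 mag.py 16 31; python3 go.py 546.6 182.2 8 112.5
```

```text
[547.5 183.1  70.4] [-180.     0.   112.5] 0.461 [ 0.8 -0.3 -1.1]
t 16.98 pos [547.8 183.3  70.9] rot [180.    0.  112.5] q [ 0.32  0.43  1.84 -0.    0.88 -0.07] F [-1.   0.2 -1.1] open 0.462
shift cm [-0.05, -0.16, 6.29] rotvec [0.0, 0.0, 0.0]
```

View pics/w16.png

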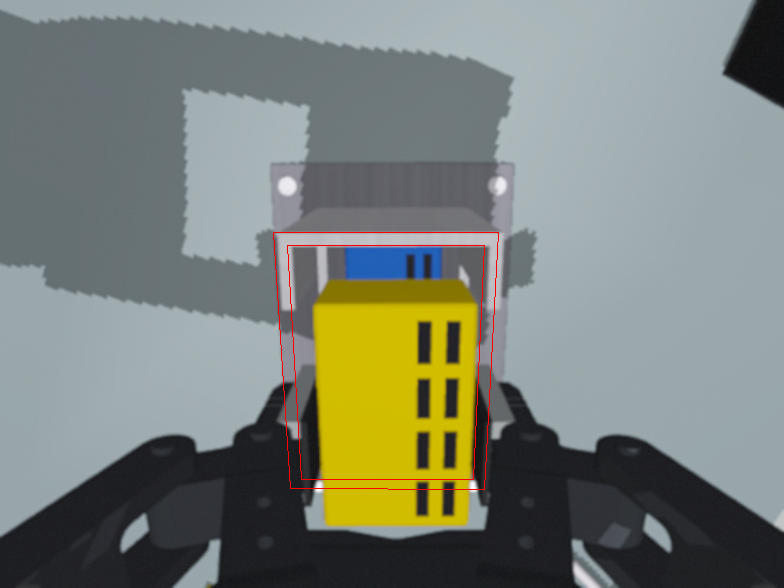

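Yellow is inside the rim outline with blue visible below it. I'll lower it to about 4 mm above blue.

Call:
jog_arm:
  series:
    - [[0, -0.1, 1.5, 0, 0, 0, 3.0], [0, -0.1, 3, 0, 0, 0, 3.0], [0, -0.1, 4.5, 0, 0, 0, 3.0], [0, -0.1, 5.3, 0, 0, 0, 3.0], [0, -0.1, 5.3, 0, 0, 0, 3.0]]

```text
clock: 17.6
eef_pos: [545.9, 182.5, 16.4]
tcp_rot: [-3.14, -0.0, 1.964]
contact_force: [-0.1, 0.2, -0.6]
opening: 0.461
```

Call:
jog_arm:
  series:
    - [[0, 0, 0.4, 0, 0, 0, 3.0], [0, 0, 0.7, 0, 0, 0, 3.0], [0, 0, 0.7, 0, 0, 0, 3.0]]

```text
clock: 17.98
eef_pos: [546.5, 182.7, 10.4]
tcp_rot: [3.142, -0.0, 1.963]
contact_force: [-0.8, 0.1, -0.2]
opening: 0.456
```

```bash
python3 mag.py 17 31; python3 go.py 546.6 182.2 8 112.5
```

```text
[546.5 182.7  10.4] [180.   -0.  112.5] 0.456 [-0.8  0.1 -0.2]
t 18.07 pos [546.6 182.7  10.6] rot [180.    0.  112.5] q [ 0.32  0.51  1.87 -0.    0.76 -0.07] F [-0.   0.  -1.4] open 0.459
shift cm [-0.05, -0.02, 0.26] rotvec [0.0, 0.0, 0.0]
```

View pics/s17.png

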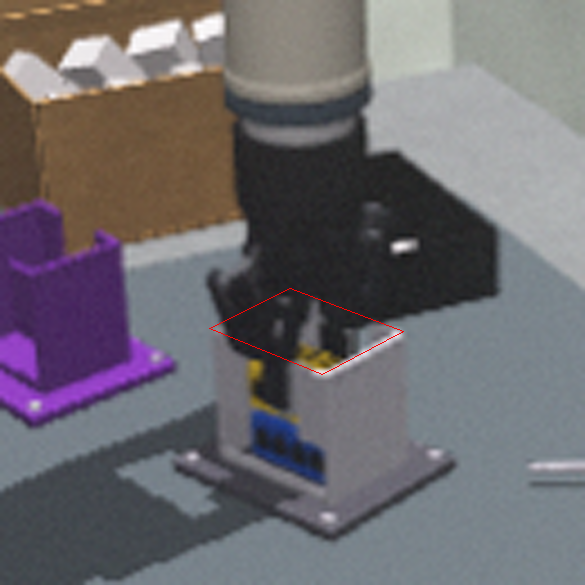

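The side view shows blue flat at the bottom (about 285,450) and yellow just above it, with no contact force. I'll release it there.

Call:
jog_arm:
  series:
    - [[0, 0, 0.2, 0, 0, 0, 3.0], [0, 0, 0.2, 0, 0, 0, 5.5], [0, 0, 0.2, 0, 0, 0, 5.5], [0, 0, 0.2, 0, 0, 0, 5.5], [0, 0, 0.2, 0, 0, 0, 5.5]]

```text
clock: 18.7
eef_pos: [546.5, 182.7, 8.4]
tcp_rot: [3.142, 0.0, 1.964]
contact_force: [0.3, 0.4, 0.0]
opening: 0.645
```

```bash
python3 mag.py 18 31
```

```text
[546.5 182.7   8.4] [180.    0.  112.5] 0.645 [0.3 0.4 0. ]
```

View pics/w18.png

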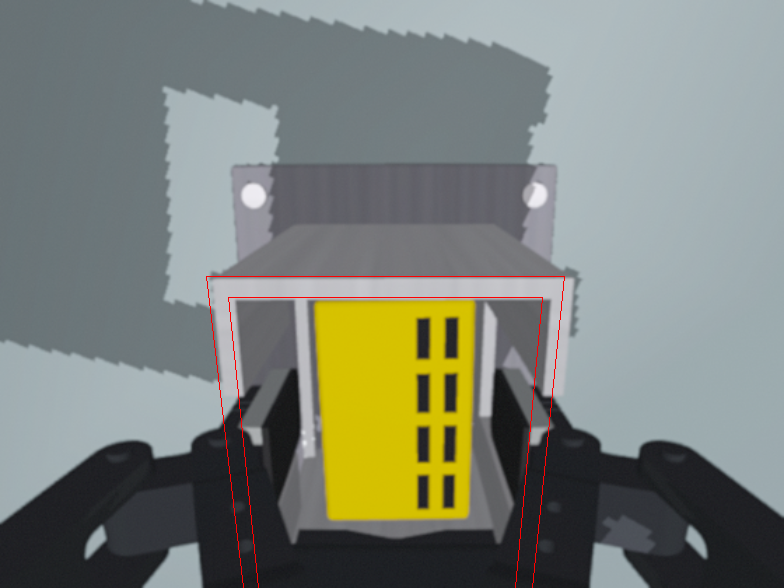

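Call:
jog_arm:
  series:
    - [[0, 0, -2, 0, 0, 0, 5.5], [0, 0, -5, 0, 0, 0, 5.5], [0, 0, -8, 0, 0, 0, 5.5], [0, 0, -11, 0, 0, 0, 5.5], [0, 0, -12, 0, 0, 0, 5.5]]

```text
clock: 19.42
eef_pos: [547.5, 183.1, 130.1]
tcp_rot: [3.139, 0.0, 1.963]
contact_force: [0.9, -0.4, -0.6]
opening: 0.64
```

```bash
python3 mag.py 19 31; python3 - <<'E'
from h import *
im=r.grab_frame("top"); cv2.imwrite("pics/top2.png",im[:,:,::-1])
s=r.sense(); C=cam("wrist",s); w=r.grab_frame("wrist")
for col in('yellow','blue'):
  for c in blobs(w,col,300): print(col,cv2.boundingRect(c),rect(c,C,64))
for c in blobs(im,'white'):
  b=cv2.boundingRect(c)
  if 340<b[0]<400 and 150<b[1]<190: print('white top',b,rect(c,cam("top"),14))
E
```

```text
[547.5 183.1 130.1] [179.8   0.  112.5] 0.64 [ 0.9 -0.4 -0.6]
yellow (252, 162, 61, 97) (547.2, 184.8, 66.9, 40.1, 'long axis deg', 113.1)
white top (363, 164, 27, 15) (632.7, -190.8, 61.0, 31.3, 'long axis deg', 94.9)
```

View pics/w19.png

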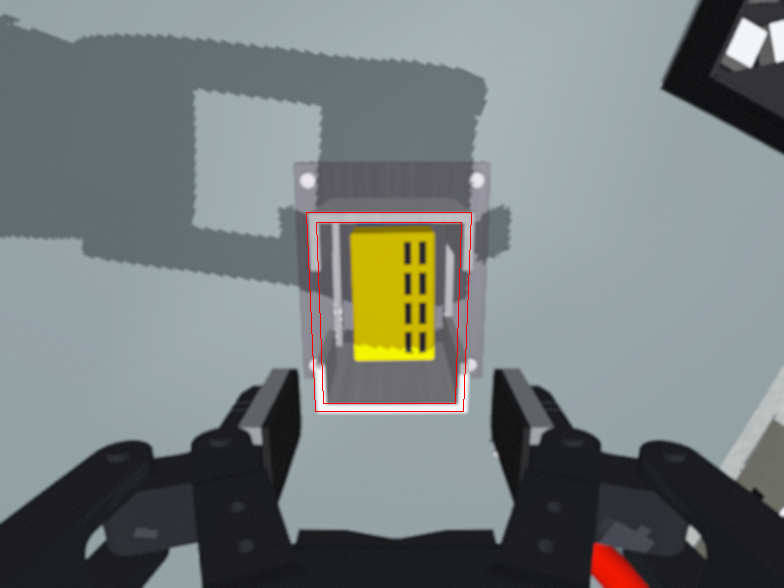

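View pics/s19.png

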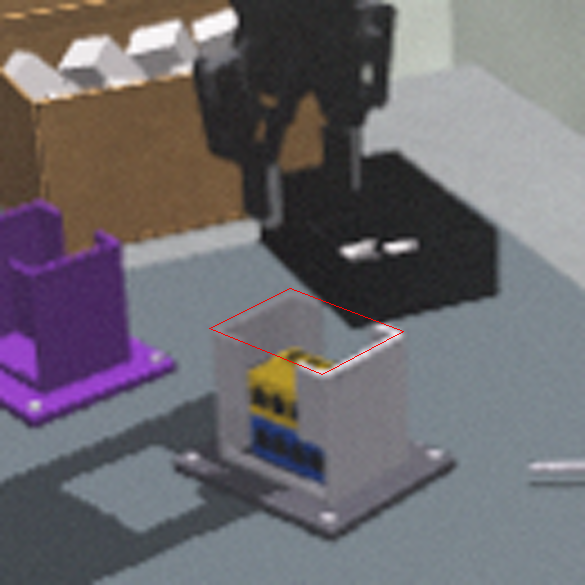

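Both blocks lie flat, yellow on blue, terminals up, and the gripper is well clear. I'll let the arm settle and hand in.

Call:
jog_arm:
  series:
    - [[0, 0, 0, 0, 0, 0, 5.5], [0, 0, 0, 0, 0, 0, 5.5], [0, 0, 0, 0, 0, 0, 5.5]]

```text
clock: 20.0
eef_pos: [546.3, 182.6, 127.9]
tcp_rot: [-3.141, -0.0, 1.964]
contact_force: [0.2, -0.1, 0.1]
opening: 0.64
```

```bash
python3 -c "
from rig import r
print(r.sense()['clock'],r.sense()['contact_force']); print(r.sign_off())"
```

```text
20.0 [ 0.1976216  -0.05121042  0.07685642]
the job is handed in; nothing more can be done
None
```

The grey aluminium magazine is loaded as asked, and I handed the job in at 20.0 s. The blue block went in first and dropped flat onto the floor. The full-size yellow block was then let down on top of it. The small yellow block and the purple magazine were left alone.

**Last checks:**
- The side and wrist views show blue at the bottom and yellow flat on it, terminals up.
- Yellow's outline fits the height it should lie at: 67 × 40 mm there, about 2–3 mm from the magazine centre and at 113° against the magazine's 112.5°.
- The gripper was clear above the rim, and the force readings never went above about 2 N.

**Disagreements:**
- **Fingertips:** both cameras showed the shut fingertips about 37–40 mm behind the reported tool point. The description puts them at that point. I set the grasp heights from the pictures, so the reported height went below zero at each pick.
- **White block:** its colour-mask outline came out about 3 mm smaller and shifted in the last top view, with its far edge and angle unchanged. I take this as lighting, since the arm never went near it, but I did not check it more closely.

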